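Test a power brick in the bench press

ROBOT

A 7-joint arm with a two-finger parallel gripper is mounted at the origin on the work surface. World frame = base frame: x ahead of the robot, y to its left, z up, the work surface at z = 0. Lengths are in m, angles in rad, forces in N, time in s.
With the tool pointing down it reaches from about 0.4 to 0.85 m from the base axis. Payload 10.4 kg.
Tool frame: the origin (TCP) lies at the very end of the fingers, on their centre line; the grasp point (between the pads) lies 19 mm behind it; z points along the fingers, y is the line along which they close (so a half turn about z gives the same grasp; the last joint's range is limited). The gripper opens to 85 mm and grips with 20 to 120 N. Pads are 22 mm wide; open, the fingers measure 114 mm over their backs; the gripper's body (76 mm by 85 mm) begins 54 mm behind the grasp point. The pads swing forward as they close: fully open they stand 13 mm farther back than shut.
Start: joints at [-1.341, 0.332, -0.065, 1.46, 0.022, 1.35, -0.088], TCP at [0.156, 0.605, 0.231] pointing down, gripper open.
Joint ranges: [-2.6, 2.6], [-0.5, 2.12], [-1.47, 1.34], [0.16, 2.42], [-1.27, 4.41], [0.06, 2.06], [-2.6, 2.6]. Speed limits (rad/s): [2.22, 2.22, 2.79, 2.79, 3.14, 3.14, 3.14].

INTERFACE

Orientations are given as a 3x3 rotation matrix whose columns are the frame's x, y, z axes.
In Python, from cell import arm gives the robot as it stands. The module is installed in compiled form; this text tells all that it offers.
- The arm moves only by the shell command python3 -m creep 'ROWS' [OPENING] [FORCE]. ROWS is JSON, a list of rows, each an object with "dp": the shift along the tool's x, y, z in cm, a list of three; "rot": the turn, a rotation vector about the tool's x, y, z in rad, a list of three. A call has 1 to 5 rows; each row is the pose to reach, as a shift and turn from the pose commanded when the call began, along the tool's axes at that moment; what a row does not reach only later rows make up. A row lasts 1/12 s, in which the tool goes at most 41.7 mm and 7.16 degrees, less where a joint would pass 70% of its speed; a pose out of reach is approached as far as the arm can. A call with a gripper value outside its range is refused whole. OPENING is the finger opening in cm, from 0 to 8.54, set as the call begins (- or left out, the last holds). The fingers move at their own pace and stop on an object; FORCE is the grip in N (left out, the last holds). Time passes only in rows, so rows that repeat a pose let the fingers close. It gives the time, the measured TCP pose, the force, the opening and the grip force at its end, in the units of the state.
- arm.sense(): the state, without advancing time (a new reading comes with each control period).
- arm.grab_frame(name): name is "side" or "top"; returns the picture (384x512x3 uint8, red, green, blue); there is no depth.
- arm.get_calibration(name): a dict with "K" (3x3 intrinsics, pixels), "xyz" and "attitude" of the camera in the world. Camera axes: x right, y up, looking along -z (the intrinsics and any distortion apply to the point x, -y, -z); pixel columns grow to the right and rows downward; lengths in m; the calibration is good to about 2 mm. A picture is of the moment at which its call begins. get_calibration takes no time and is no camera call.
- arm.job_done(): hands the job in; it is judged then, once.
The state is a dict: "time_s": time; "qpos": joint angles; "dq": joint speeds; "joint_efforts": joint torques, N m; "ee_pos": TCP position; "orientation": TCP orientation; "ft_force": force on the tool from outside, world axes, zero at the start; "ft_torque": the same for the moment, N m; "grip_width": finger opening in m; "grasp_force": force on a finger pad.
Only numpy, scipy, OpenCV 4.12 (cv2) and the standard library are available. Lean on these libraries where they do the work, as an engineer would, in place of code of your own. Each camera call takes 0.05 s, during which the arm holds its last target. There are 200 camera calls.

TASK

Slide the black power brick along the guide channel, under the overhanging head of the blue test press, until it is fully home against the end stop. Then flip the red safety catch all the way over to its other side, and after that pull the black-handled lever towards the front, fully to its stop, so that the test pad presses on the brick. Finish while still holding the lever there with the gripper: it springs back if let go. Leave the other things on the bench where they are.

Things in the scene. Friction and masses are not known exactly. Their poses are not given: they have to be found in the camera images.
- press: Fixed blue test press, yaw within 0.3 rad. Origin on the bench under its head's centre; x to its back (away from the robot), y along the guide channel towards the end stop, z up. All 'press frame' mm below. Base plate 10 thick, x -68 to 108, y -240 to 60. Column x 50 to 100, y -40 to 40, up to z 125. Catch bracket: 14 square post at x 20, y -31, up to z 165.
- channel_stop (a point): Where the guide channel's floor meets the end stop: press frame 0, 45, 10 mm. The channel runs along y, centred on x = 0, its -y end open at y = -240; floor at z 10; rails 8 mm wide with inner faces at x = -32 and 32, tops at z 22. The stop plate is 12 mm thick, its top at z 35.
- head_bottom (a point): Centre of the underside of the overhanging head: press frame 0, 0, 60 mm. The head spans x -50 to 50, y -40 to 40, z 60 to 125. The test pad (36 x 50 mm) hangs below it at z 47; the brick in the channel is 40 mm high.
- brick: Loose black power brick lying in the channel, 52 (x) x 140 (y) x 30 mm (z), 0.25 to 0.5 kg; origin at the centre of its underside, z 10; its y along the channel. 6 mm side play to each rail; 1 to 5 N on its near (-y) end slides it. Fully home its far end touches the stop: origin at press y = -25, near end at y = -95, 55 mm clear of the head.
- catch (a joint): Red safety catch: a bar 10 mm thick (x), 12 high, across the lever's front, with a round disc at its free end; hinged about the press's x axis. 0 = closed, level towards +y, blocking the lever; grows as the free end is lifted up and over towards -y; 2.4 rad = fully flipped, at its stop. Turns freely: gravity holds it at 0, and past 1.57 it falls over to 2.4.
- catch_tip (a point): Centre of the red disc at the catch's free end, 24 mm diameter, 14 mm thick along the press's x, 90 mm from the hinge; closed at press frame 20, 65, 155 mm, with free air in front, behind and below. Pinch its flat faces from above; it can pivot in the fingers as the catch swings.
- lever (a joint): Lever: 0 = at rest, leaning back (press +x) 0.6 rad from vertical; grows as its top is pulled to the front (-x); 1.1 rad = fully pulled, at its stop, leaning forward 0.5 rad. A spring drives it back: about 3 N at the handle at the start, 6 N fully pulled. The closed catch blocks it mechanically.
- lever_grip (a point): Centre of the lever's black handle, a round bar 16 mm in diameter and 70 mm long along the press's y, 160 mm from the pivot; at rest at press frame 90, 0, 232 mm. The steel arm (12 mm square) joins it from below at its middle. Grip it from above, fingers front and back; it turns in the fingers as the lever swings.
- lever_pivot (a point): The lever's pivot (axis along the press's y): press frame 0, 0, 100 mm.
- catch_hinge (a point): The catch's hinge axis: in the press frame at x 20, y -25, z 155 mm.
- probe (a joint): Spring travel of the square rubber test pad under the head, in m: 0 = not pressing, about 0.005 when the lever is fully pulled onto the brick.
- charger_a: loose cream charger cube, 45 x 45 x 40 mm tall, standing behind the guide channel; origin at the centre of its underside. Bystander.
- charger_b: loose cream charger cube, 45 x 45 x 40 mm tall, on the left of the bench; origin at the centre of its underside. Bystander.
- tape_white: loose roll of white tape lying flat, 100 mm across, 24 mm tall; origin at the centre of its underside. Bystander.
- tape_blue: loose roll of light-blue tape lying flat, 90 mm across, 20 mm tall, in front of the guide channel; origin at the centre of its underside. Bystander.
- phone: loose phone lying flat, 72 x 150 x 9 mm; origin at the centre of its underside. Bystander.
- screwdriver: loose screwdriver with a red handle lying flat on the right of the bench, about 200 mm long, handle towards its own -x; origin under its middle. Bystander.
Mind the look-alikes: they are no part of the job. There is more than one size of the brick; the one meant has the size given above.

How it is judged:
By the outcome, as a careful person would: the job done as asked, in the order asked, and still so for the second after the job is handed in, while the arm keeps its last pose, push and grip.
It also fails if it takes over 64 s, if anything falls off the work surface, if the arm or the gripper's body presses on something with over 40 N, if the wrist force passes 120 N, or if a joint passes its speed limit or range.

## Working session

There is one attempt and no reset: what is moved stays moved. The work goes in short steps, Python scripts to look and compute and a shell command to move; the robot and the scene stay as the last step left them, time stands still between calls to the robot, and variables do not carry over. Pictures are saved under pics/ and viewed, at most 10 in all, crops included, and the job is handed in when it is done.

```bash
mkdir -p pics
python3 - <<'E'
from cell import arm
import cv2,json
for n in("side","top"):
    f=arm.grab_frame(n); cv2.imwrite(f"pics/{n}0.png",f[:,:,::-1]); c=arm.get_calibration(n); print(n,c)
s=arm.sense(); print(s)
E
```

```text
side {'K': array([[360.60978953,   0.        , 254.23570067],
       [  0.        , 360.60978953, 190.72856449],
       [  0.        ,   0.        ,   1.        ]]), 'xyz': array([ 0.04790897, -0.58391069,  0.82650489]), 'attitude': array([[ 0.76644846,  0.42280168, -0.48352404],
       [-0.64214454,  0.52126102, -0.56208303],
       [ 0.01439259,  0.7413    ,  0.6710195 ]])}
top {'K': array([[429.80407974,   0.        , 258.79572313],
       [  0.        , 429.80407974, 189.1692959 ],
       [  0.        ,   0.        ,   1.        ]]), 'xyz': array([ 0.41727944, -0.0580503 ,  1.28606602]), 'attitude': array([[-0.00104285,  0.99597045, -0.08967597],
       [-0.99992222, -0.00215307, -0.01228457],
       [-0.01242815,  0.08965618,  0.99589523]])}
{'time_s': 0.1, 'qpos': array([-1.34062774,  0.3328089 , -0.06471234,  1.46084631,  0.02158719,
        1.34988941, -0.088501  ]), 'dq': array([-3.15020527e-04, -2.67986378e-03, -7.77601518e-05, -2.50078768e-03,
        8.99515139e-04,  4.24940897e-04, -3.61416580e-04]), 'joint_efforts': array([ 1.91302708e-03, -6.26744843e+01,  4.92541306e-02, -3.92431033e+01,
        1.63698953e-02,  7.03960468e-03, -2.60281900e-05]), 'ee_pos': array([0.15621243, 0.60482409, 0.23060064]), 'orientation': array([[-9.68230466e-01,  2.50059369e-01, -2.75959230e-04],
       [ 2.50059518e-01,  9.68229690e-01, -1.22647828e-03],
       [-3.95004646e-05, -1.25651987e-03, -9.99999210e-01]]), 'ft_force': array([ 0.22402971, -0.23185569,  0.68900285]), 'ft_torque': array([ 0.00525178, -0.00263706,  0.0102667 ]), 'grasp_force': 0.0, 'grip_width': 0.08547503651957077}
```

View pics/side0.png

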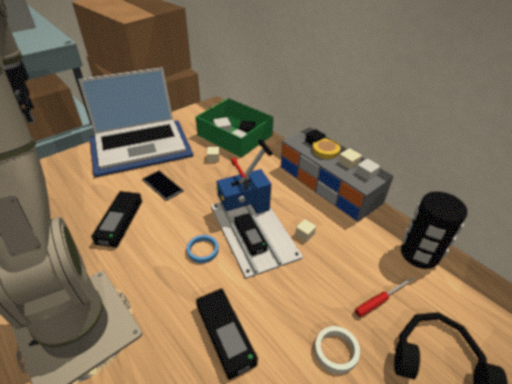

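View pics/top0.png

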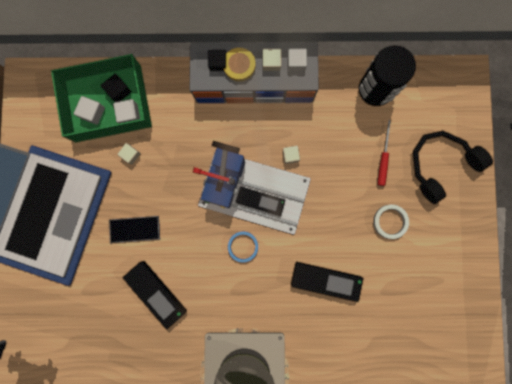

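Top view: the press is at about (225,178) and its channel runs to the right. Brick candidates:
- the brick in the channel: top (263,201), side (252,233)
- a loose, larger brick: top (327,282), side (226,332)
- a loose brick at left: top (155,295), side (118,218)

I choose the one in the channel, and check it in a close crop.

Run:
```python
import cv2,numpy as np
a=cv2.imread("pics/side0.png")[130:280,200:310]; b=cv2.imread("pics/top0.png")[135:240,190:320]
a=cv2.resize(a,None,fx=4,fy=4,interpolation=cv2.INTER_CUBIC); b=cv2.resize(b,None,fx=5,fy=5,interpolation=cv2.INTER_CUBIC)
for im,f,x0,y0 in((a,4,200,130),(b,5,190,135)):
    for k in range(0,im.shape[1]//f,10): cv2.putText(im,str(x0+k),(k*f,8),0,.3,(0,0,255)); im[:,k*f]=im[:,k*f]//2+60
    for k in range(0,im.shape[0]//f,10): cv2.putText(im,str(y0+k),(0,k*f+4),0,.3,(0,0,255)); im[k*f]=im[k*f]//2+60
cv2.imwrite("pics/a.png",a); cv2.imwrite("pics/b.png",b)
```

```text
(no output)
```

View pics/a.png

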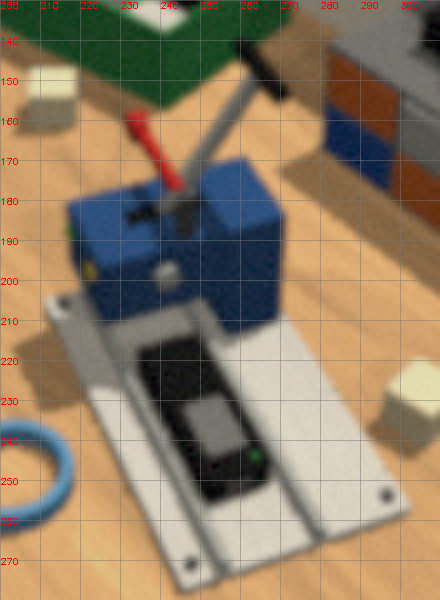

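View pics/b.png

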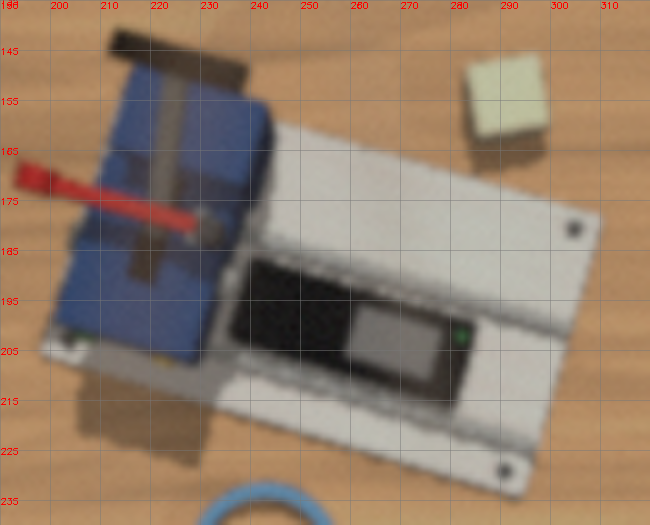

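```bash
cat > h.py <<'E'
from cell import arm
import numpy as np,json
from scipy.optimize import least_squares
C={n:arm.get_calibration(n) for n in("side","top")}
def proj(n,P):
    c=C[n]; p=c["attitude"].T@(np.array(P)-c["xyz"]); p=p*[1,-1,-1]; q=c["K"]@p; return q[:2]/q[2]
def tri(a,b):
    return least_squares(lambda P:np.r_[proj("side",P)-a,proj("top",P)-b],[.55,0,.1]).x
def W(v,p): # press mm -> world
    c,s=np.cos(v[2]),np.sin(v[2]); p=np.array(p)/1e3
    return np.array([v[0]+c*p[0]-s*p[1],v[1]+s*p[0]+c*p[1],p[2]])
E
python3 - <<'E'
from h import *
D=[("top",(-68,-240,10),(294.4,234.6)),("top",(108,-240,10),(310,178)),("top",(-68,60,10),(198,205.4)),
("top",(-50,-40,125),(229,207.8)),("top",(-50,40,125),(200.4,199.4)),("top",(100,-40,125),(244,155.6)),
("top",(90,0,236),(226,147)),("top",(20,65,155),(196.4,170.4)),
("side",(-68,-240,10),(245.7,277.5)),("side",(108,-240,10),(302.5,256.7)),("side",(20,65,155),(234.2,160.5)),
("side",(90,0,232),(265.5,147.5)),("side",(-68,60,10),(211.7,205)),("side",(-50,40,125),(217,181))]
f=lambda v:np.r_[tuple(proj(n,W(v,p))-q for n,p,q in D)]
r=least_squares(f,[.55,.05,-.2],loss="soft_l1"); v=r.x; print(v); print(f(v).reshape(-1,2).round(1).tolist())
json.dump(v.tolist(),open("press.json","w"))
print("tip",tri((234.2,160.5),(196.4,170.4)),W(v,(20,65,155)))
print("lever",tri((265.5,147.5),(226,147)),W(v,(90,0,232)))
print("plate",tri((245.7,277.5),(294.4,234.6)),W(v,(-68,-240,10)))
def inv(P):
    c,s=np.cos(v[2]),np.sin(v[2]); d=P[:2]-v[:2]; return np.r_[c*d[0]+s*d[1],-s*d[0]+c*d[1],P[2]]*1e3
for n in [(280.4,217),(285,199.4)]:
    P=least_squares(lambda q:proj("top",[*q,.04])-n,[.5,-.1]).x; print("brick near top corner press", inv(np.r_[P,.04]))
E
```

```text
[ 0.5314105   0.06205614 -0.29218607]
[[0.3, 0.1], [1.3, -0.1], [-0.1, 0.2], [-0.5, -0.2], [-0.0, -0.3], [0.6, -0.6], [-0.0, -0.3], [1.2, 0.1], [-0.4, -0.3], [0.7, 0.0], [-0.0, 1.0], [-0.7, -0.3], [-1.5, -0.6], [-1.5, -1.4]]
tip [0.56994833 0.12085736 0.15723336] [0.56928584 0.11854029 0.155     ]
lever [0.61864485 0.03596652 0.2306225 ] [0.61759598 0.03613197 0.232     ]
plate [ 0.39798618 -0.1478799   0.00724217] [ 0.39716146 -0.14818466  0.01      ]
brick near top corner press [ -31.22849959 -183.93621882   40.        ]
brick near top corner press [  21.51422676 -182.30250294   40.        ]
```

Fit residuals are about 1 px, and the triangulated heights agree (tip 157 vs 155, handle 231 vs 232). The brick's near end is at press y ≈ -183 and its width is about 53 mm, so it is the correct one.

```bash
cat >> h.py <<'E'
v=np.array(json.load(open("press.json")))
from scipy.spatial.transform import Rotation as Ro
c_,s_=np.cos(v[2]),np.sin(v[2])
R0=np.array([[-s_,c_,0],[c_,s_,0],[0,0,-1.]])  # tool x=press y, y=press x, z down
def to(P,R=R0):
    s=arm.sense(); Rc=s["orientation"]; 
    return (Rc.T@(np.array(P)-s["ee_pos"])*100).round(2), Ro.from_matrix(Rc.T@R).as_rotvec().round(3)
def here():
    s=arm.sense(); d=s["ee_pos"]-[v[0],v[1],0]; 
    print(round(s["time_s"],2),"press mm",(np.r_[c_*d[0]+s_*d[1],-s_*d[0]+c_*d[1],d[2]]*1e3).round(1),"F tool",(R0.T@s["ft_force"]).round(1),"w",round(s["grip_width"]*1e3,1),"gf",round(s["grasp_force"],1),"rot",to([0,0,0])[1])
E
python3 - <<'E'
from h import *
print(to([.40,.25,.33]), to(W(v,(-2,-222,150))), W(v,(-2,-222,150)))
E
```

```text
(array([-32.48, -28.27,  -9.9 ]), array([-1.00e-03,  1.00e-03,  1.61e+00])) (array([-48.82, -65.33,   8.14]), array([-1.00e-03,  1.00e-03,  1.61e+00])) [ 0.46554898 -0.14995862  0.15      ]
```

```bash
python3 -m creep '[{"dp":[-3,-2.6,-1],"rot":[0,0,0]},{"dp":[-6,-5.2,-2],"rot":[0,0,0]},{"dp":[-9,-7.8,-3],"rot":[0,0,0]},{"dp":[-12,-10.4,-4],"rot":[0,0,0]},{"dp":[-14,-12,-5],"rot":[0,0,0]}]' 1.5
python3 -m creep '[{"dp":[-2,-1.7,-1],"rot":[0,0,0.1]},{"dp":[-5,-4.3,-2],"rot":[0,0,0.2]},{"dp":[-8,-6.9,-3],"rot":[0,0,0.3]},{"dp":[-11,-9.5,-4],"rot":[0,0,0.4]},{"dp":[-14,-12,-5],"rot":[0,0,0.5]}]'
python3 -m creep '[{"dp":[0,0,0],"rot":[0,0,0.12]},{"dp":[0,0,0],"rot":[0,0,0.24]},{"dp":[0,0,0],"rot":[0,0,0.36]},{"dp":[0,0,0],"rot":[0,0,0.48]},{"dp":[0,0,0],"rot":[0,0,0.56]}]'
python3 -m creep '[{"dp":[0,0,0],"rot":[0,0,0.12]},{"dp":[0,0,0],"rot":[0,0,0.24]},{"dp":[0,0,0],"rot":[0,0,0.36]},{"dp":[0,0,0],"rot":[0,0,0.48]},{"dp":[0,0,0],"rot":[0,0,0.55]}]'
python3 -c "
from h import *
here(); print(to(W(v,(-2,-222,150))),arm.sense()['ee_pos'])"
```

```text
time_s: 0.52
ee_pos: [0.2643, 0.4505, 0.2817]
orientation: [[-0.967, 0.253, 0.0], [0.253, 0.967, -0.001], [-0.001, -0.001, -1.0]]
ft_force: [0.8, 0.9, 0.8]
grip_width: 0.0256
grasp_force: 0.0
time_s: 0.93
ee_pos: [0.368, 0.3007, 0.3316]
orientation: [[-0.726, 0.687, -0.0], [0.687, 0.726, 0.0], [0.0, -0.0, -1.0]]
ft_force: [0.0, -0.4, -0.4]
grip_width: 0.015
grasp_force: 0.0
time_s: 1.35
ee_pos: [0.3673, 0.3025, 0.331]
orientation: [[-0.249, 0.969, -0.0], [0.969, 0.249, -0.0], [-0.0, -0.0, -1.0]]
ft_force: [-0.5, -0.4, -0.1]
grip_width: 0.0151
grasp_force: 0.0
time_s: 1.77
ee_pos: [0.3672, 0.3026, 0.331]
orientation: [[0.294, 0.956, -0.0], [0.956, -0.294, -0.0], [-0.001, -0.0, -1.0]]
ft_force: [1.3, 0.5, 0.3]
grip_width: 0.0148
grasp_force: 0.0
1.77 press mm [-226.5  183.1  331. ] F tool [ 0.8  1.1 -0.3] w 14.8 gf 0.0 rot [-0.     0.001 -0.007]
(array([-40.35,  22.72,  18.11]), array([-0.   ,  0.001, -0.007])) [0.36723031 0.3026018  0.330989  ]
```

```bash
python3 -m creep '[{"dp":[-3,1.7,0],"rot":[0,0,0]},{"dp":[-6.4,3.6,0],"rot":[0,0,0]},{"dp":[-9.8,5.5,0],"rot":[0,0,0]},{"dp":[-13,7.3,0],"rot":[0,0,0]},{"dp":[-16,9,0],"rot":[0,0,0]}]'|head -2
python3 -m creep '[{"dp":[-3,1.7,0],"rot":[0,0,0]},{"dp":[-6.4,3.6,0],"rot":[0,0,0]},{"dp":[-9.8,5.5,0],"rot":[0,0,0]},{"dp":[-13,7.3,0],"rot":[0,0,0]},{"dp":[-16,9,0],"rot":[0,0,0]}]'|head -2
python3 -m creep '[{"dp":[-3,1.7,2],"rot":[0,0,-0.007]},{"dp":[-6,3.4,5],"rot":[0,0,-0.007]},{"dp":[-8.3,4.7,8],"rot":[0,0,-0.007]},{"dp":[-8.3,4.7,11],"rot":[0,0,-0.007]},{"dp":[-8.3,4.7,13],"rot":[0,0,-0.007]}]'|head -2
python3 -m creep '[{"dp":[0,0,3],"rot":[0,0,0]},{"dp":[0,0,6],"rot":[0,0,0]},{"dp":[0,0,9],"rot":[0,0,0]},{"dp":[0,0,11],"rot":[0,0,0]},{"dp":[0,0,12],"rot":[0,0,0]}]'|tail -3
python3 -c "
from h import *
here(); print(to(W(v,(-2,-222,25))))"
```

```text
time_s: 2.18
ee_pos: [0.4075, 0.1213, 0.3311]
time_s: 2.6
ee_pos: [0.4474, -0.0579, 0.3312]
time_s: 3.02
ee_pos: [0.4673, -0.1505, 0.1984]
ft_force: [0.2, 0.2, -0.1]
grip_width: 0.0146
grasp_force: 0.0
3.43 press mm [  -1.1 -219.9   78.6] F tool [0.2 0.2 0.1] w 14.6 gf 0.0 rot [-0.004  0.001  0.007]
(array([-0.2 , -0.07,  5.36]), array([-0.004,  0.001,  0.007]))
```

```bash
python3 -m creep '[{"dp":[0,0,2],"rot":[0,0,0]},{"dp":[0,0,3.5],"rot":[0,0,0]},{"dp":[0,0,4.5],"rot":[0,0,0]},{"dp":[0,0,5.2],"rot":[0,0,0]},{"dp":[0,0,5.3],"rot":[0,0,0]}]'|tail -3
python3 -c "
from h import *
here()"
python3 -m creep '[{"dp":[0.5,0,0],"rot":[0,0,0]},{"dp":[1,0,0],"rot":[0,0,0]},{"dp":[1.5,0,0],"rot":[0,0,0]},{"dp":[2,0,0],"rot":[0,0,0]},{"dp":[2.5,0,0],"rot":[0,0,0]}]'|tail -3
python3 -c "
from h import *
here()"
python3 -m creep '[{"dp":[0.5,0,0],"rot":[0,0,0]},{"dp":[1,0,0],"rot":[0,0,0]},{"dp":[1.5,0,0],"rot":[0,0,0]},{"dp":[2,0,0],"rot":[0,0,0]},{"dp":[2.5,0,0],"rot":[0,0,0]}]'|tail -3
python3 -c "
from h import *
here()
import cv2
cv2.imwrite('pics/p1.png',cv2.resize(np.hstack([arm.grab_frame('side')[130:280,190:310],arm.grab_frame('top')[100:250,190:310]])[:,:,::-1],None,fx=3.2,fy=3.2))"
```

```text
ft_force: [-0.4, -0.1, -0.5]
grip_width: 0.0153
grasp_force: 0.0
3.85 press mm [   0.4 -219.7   27.7] F tool [-0.2 -0.3  0.5] w 15.3 gf 0.0 rot [-0.001  0.     0.007]
ft_force: [0.9, -0.9, 0.9]
grip_width: 0.015
grasp_force: 0.7
4.27 press mm [   0.8 -193.8   28.7] F tool [-0.6  1.1 -0.9] w 15.0 gf 0.7 rot [ 0.001 -0.     0.008]
ft_force: [-0.8, -1.9, 0.6]
grip_width: 0.0153
grasp_force: 1.1
4.68 press mm [   0.3 -169.3   28.3] F tool [-2.1 -0.2 -0.6] w 15.3 gf 1.1 rot [-0.     0.     0.007]
```

View pics/p1.png

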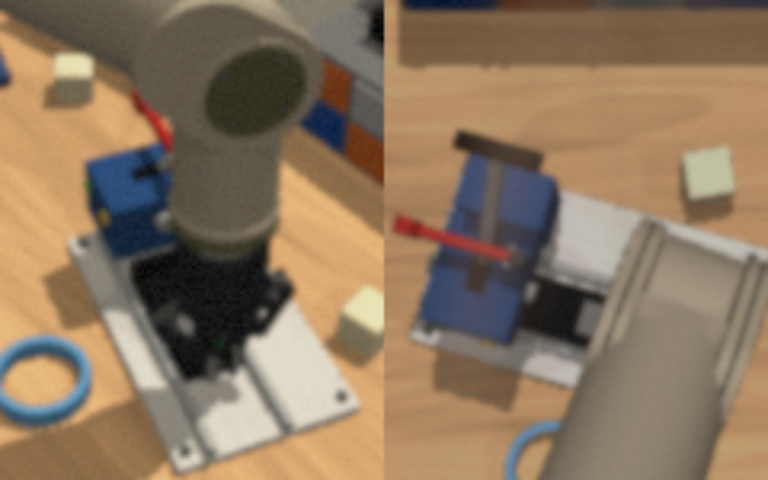

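The brick is moving with about 2 N on the tool. Side view: the gripper at (225,320) is behind the brick. Top view: the brick's far end is entering under the head at (540,310).

```bash
python3 -m creep '[{"dp":[0.5,0,0],"rot":[0,0,0]},{"dp":[1,0,0],"rot":[0,0,0]},{"dp":[1.5,0,0],"rot":[0,0,0]},{"dp":[2,0,0],"rot":[0,0,0]},{"dp":[2.5,0,0],"rot":[0,0,0]}]'|tail -3
python3 -m creep '[{"dp":[0.5,0,0],"rot":[0,0,0]},{"dp":[1,0,0],"rot":[0,0,0]},{"dp":[1.5,0,0],"rot":[0,0,0]},{"dp":[2,0,0],"rot":[0,0,0]},{"dp":[2.4,0,0],"rot":[0,0,0]}]'|tail -3
python3 -c "
from h import *
here()"
python3 -m creep '[{"dp":[0.2,0,0],"rot":[0,0,0]},{"dp":[0.4,0,0],"rot":[0,0,0]},{"dp":[0.6,0,0],"rot":[0,0,0]},{"dp":[0.8,0,0],"rot":[0,0,0]},{"dp":[0.8,0,0],"rot":[0,0,0]}]'|tail -3
python3 -c "
from h import *
here()"
```

```text
ft_force: [-0.5, -1.0, -0.9]
grip_width: 0.0149
grasp_force: 0.6
ft_force: [-0.0, -0.8, -0.6]
grip_width: 0.015
grasp_force: 0.5
5.62 press mm [-1.00e-01 -1.20e+02  2.82e+01] F tool [-0.7  0.2  0.6] w 15.0 gf 0.5 rot [-0.    -0.     0.008]
ft_force: [-0.5, 0.3, 0.5]
grip_width: 0.0149
grasp_force: 0.0
6.03 press mm [-1.000e-01 -1.123e+02  2.830e+01] F tool [ 0.1 -0.6 -0.5] w 14.9 gf 0.0 rot [ 0.    -0.     0.007]
```

```bash
for i in 1; do :; done
python3 -m creep '[{"dp":[0.1,0,0],"rot":[0,0,0]},{"dp":[0.2,0,0],"rot":[0,0,0]},{"dp":[0.3,0,0],"rot":[0,0,0]},{"dp":[0.4,0,0],"rot":[0,0,0]},{"dp":[0.4,0,0],"rot":[0,0,0]}]'|tail -3
python3 -c "
from h import *
here()"
python3 -m creep '[{"dp":[0.1,0,0],"rot":[0,0,0]},{"dp":[0.2,0,0],"rot":[0,0,0]},{"dp":[0.2,0,0],"rot":[0,0,0]},{"dp":[0.3,0,0],"rot":[0,0,0]},{"dp":[0.3,0,0],"rot":[0,0,0]}]'|tail -3
python3 -c "
from h import *
here()"
```

```text
ft_force: [0.3, -0.8, 0.7]
grip_width: 0.0152
grasp_force: 0.3
6.45 press mm [-1.000e-01 -1.085e+02  2.830e+01] F tool [-0.7  0.5 -0.7] w 15.2 gf 0.3 rot [ 0.    -0.     0.007]
ft_force: [-1.6, -1.5, 0.6]
grip_width: 0.0149
grasp_force: 0.5
6.87 press mm [-1.000e-01 -1.056e+02  2.830e+01] F tool [-1.9 -1.1 -0.6] w 14.9 gf 0.5 rot [ 0.    -0.     0.007]
```

```bash
python3 -m creep '[{"dp":[0.1,0,0],"rot":[0,0,0]},{"dp":[0.2,0,0],"rot":[0,0,0]},{"dp":[0.2,0,0],"rot":[0,0,0]}]'|tail -3
python3 -c "
from h import *
here()"
python3 -m creep '[{"dp":[0.1,0,0],"rot":[0,0,0]},{"dp":[0.2,0,0],"rot":[0,0,0]},{"dp":[0.2,0,0],"rot":[0,0,0]}]'|tail -3
python3 -c "
from h import *
here()"
```

```text
ft_force: [-2.5, -4.2, 3.5]
grip_width: 0.0151
grasp_force: 2.5
7.12 press mm [-1.000e-01 -1.046e+02  2.830e+01] F tool [-4.7 -1.2 -3.5] w 15.1 gf 2.5 rot [-0.     0.001  0.007]
ft_force: [-4.2, -10.8, 5.4]
grip_width: 0.0156
grasp_force: 5.9
7.37 press mm [  -0.2 -104.4   28.3] F tool [-11.5  -0.9  -5.4] w 15.6 gf 5.9 rot [-0.001  0.003  0.005]
```

```bash
python3 -m creep '[{"dp":[-1,0,0],"rot":[0,0,0]},{"dp":[-3,0,0],"rot":[0,0,0]},{"dp":[-5,0,-1],"rot":[0,0,0]},{"dp":[-6,0,-3],"rot":[0,0,0]},{"dp":[-7,0,-6],"rot":[0,0,0]}]' 4 >/dev/null
python3 -m creep '[{"dp":[0,0,-4],"rot":[0,0,0]},{"dp":[0,0,-8],"rot":[0,0,0]},{"dp":[0,0,-12],"rot":[0,0,0]},{"dp":[0,0,-16],"rot":[0,0,0]},{"dp":[0,0,-20],"rot":[0,0,0]}]'>/dev/null
python3 -m creep '[{"dp":[3,0.5,-1],"rot":[0,0,0]},{"dp":[7,1,-1],"rot":[0,0,0]},{"dp":[11,1.5,-1],"rot":[0,0,0]},{"dp":[15,2,-1],"rot":[0,0,0]},{"dp":[18,2,-1],"rot":[0,0,0]}]'>/dev/null
python3 -c "
from h import *
here(); print(to(W(v,(20,65,136))))
import cv2
cv2.imwrite('pics/p2.png',cv2.resize(np.hstack([arm.grab_frame('side')[130:280,190:310],arm.grab_frame('top')[100:250,190:310]])[:,:,::-1],None,fx=3.2,fy=3.2))"
```

```text
8.62 press mm [ 18.6  12.4 297.9] F tool [0.1 0.2 0.4] w 39.5 gf 0.0 rot [-0.    -0.001  0.01 ]
(array([ 5.24,  0.2 , 16.19]), array([-0.   , -0.001,  0.01 ]))
```

View pics/p2.png

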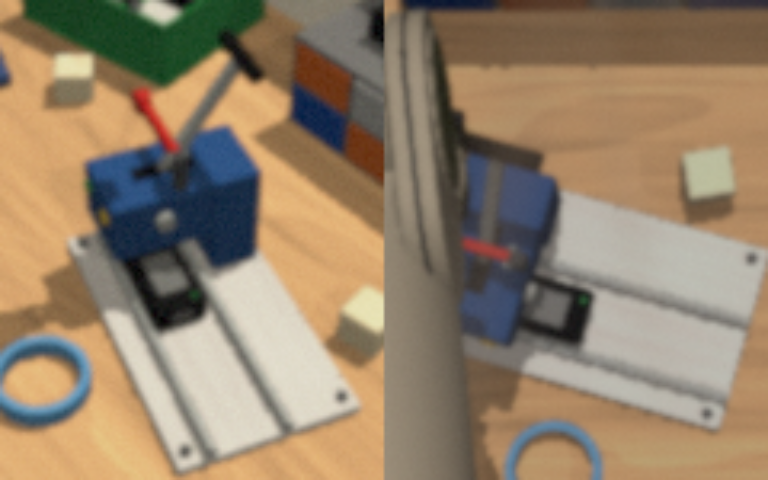

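Side view: the brick sits in the channel with its near end at about (180,325), close to the head, and nothing else has moved. Top view: its near corners are at (592,288) and (583,343) in the crop. I check them numerically while approaching the catch.

```bash
python3 -m creep '[{"dp":[2.5,0.1,1],"rot":[0,0,0]},{"dp":[5.2,0.2,3],"rot":[0,0,0.01]},{"dp":[5.2,0.2,6],"rot":[0,0,0.01]},{"dp":[5.2,0.2,9],"rot":[0,0,0.01]},{"dp":[5.2,0.2,11],"rot":[0,0,0.01]}]' >/dev/null
python3 -m creep '[{"dp":[0,0,1.5],"rot":[0,0,0]},{"dp":[0,0,3],"rot":[0,0,0]},{"dp":[0,0,4],"rot":[0,0,0]},{"dp":[0,0,5],"rot":[0,0,0]},{"dp":[0,0,5.1],"rot":[0,0,0]}]'
python3 -c "
from h import *
here()
for n in [(255,190),(252.2,207.2)]:
    P=least_squares(lambda q:proj('top',[*q,.04])-n,[.5,-.1]).x-v[:2]; print(c_*P[0]+s_*P[1],-s_*P[0]+c_*P[1])
import cv2
cv2.imwrite('pics/p3.png',cv2.resize(np.hstack([arm.grab_frame('side')[100:220,190:310],arm.grab_frame('top')[100:220,150:270]])[:,:,::-1],None,fx=3.2,fy=3.2))"
```

```text
time_s: 9.55
ee_pos: [0.5678, 0.1137, 0.1358]
orientation: [[0.291, 0.957, -0.002], [0.957, -0.291, -0.0], [-0.001, -0.002, -1.0]]
ft_force: [-0.9, -0.4, 0.2]
grip_width: 0.0401
grasp_force: 0.0
9.55 press mm [ 20.   60.  135.8] F tool [-0.6 -0.8 -0.2] w 40.1 gf 0.0 rot [-0.002  0.001 -0.003]
0.02283652119936691 -0.09096084596222398
-0.027452753140626434 -0.09759148277865007
```

View pics/p3.png

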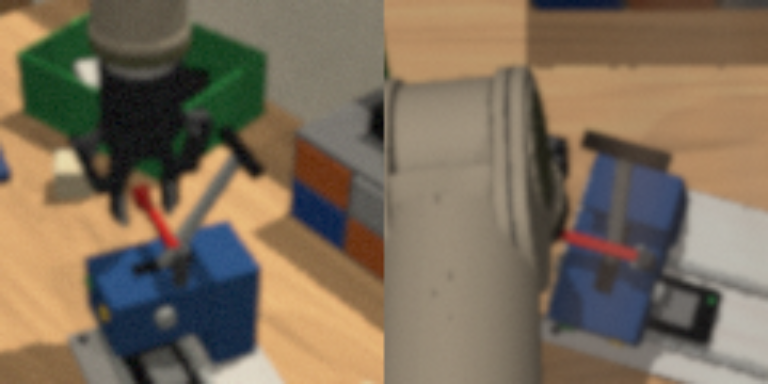

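Brick's near end is at y ≈ -94, so it is home (-95 expected). Side view: the fingers straddle the red disc at (140,190). I shift 5 mm and pinch.

```bash
python3 -m creep '[{"dp":[0.3,0,0],"rot":[0,0,0]},{"dp":[0.5,0,0],"rot":[0,0,0]},{"dp":[0.5,0,0],"rot":[0,0,0]}]' >/dev/null
python3 -c "
from h import *
here()"
python3 -m creep '[{"dp":[0,0,0],"rot":[0,0,0]},{"dp":[0,0,0],"rot":[0,0,0]},{"dp":[0,0,0],"rot":[0,0,0]},{"dp":[0,0,0],"rot":[0,0,0]},{"dp":[0,0,0],"rot":[0,0,0]}]' 0.5 25 >/dev/null
python3 -c "
from h import *
here()
th0=0
for th in np.arange(0,2.41,.2): print(round(th,1),'dx',round(9*(np.cos(th)-1),2),'dz',round(-9*np.sin(th),2))"
```

```text
9.9 press mm [ 20.8  66.4 137.9] F tool [ 0.2 -0.6 -0.3] w 40.0 gf 0.0 rot [ 0.001 -0.001 -0.002]
10.32 press mm [ 20.7  65.5 137.5] F tool [-0.5 -0.3 -2.4] w 13.6 gf 30.4 rot [ 0.    -0.    -0.003]
0.0 dx 0.0 dz -0.0
0.2 dx -0.18 dz -1.79
0.4 dx -0.71 dz -3.5
0.6 dx -1.57 dz -5.08
0.8 dx -2.73 dz -6.46
1.0 dx -4.14 dz -7.57
1.2 dx -5.74 dz -8.39
1.4 dx -7.47 dz -8.87
1.6 dx -9.26 dz -9.0
1.8 dx -11.04 dz -8.76
2.0 dx -12.75 dz -8.18
2.2 dx -14.3 dz -7.28
2.4 dx -15.64 dz -6.08
```

```bash
python3 -m creep '[{"dp":[-0.04,0,-0.9],"rot":[0,0,0]},{"dp":[-0.18,0,-1.79],"rot":[0,0,0]},{"dp":[-0.4,0,-2.66],"rot":[0,0,0]},{"dp":[-0.71,0,-3.5],"rot":[0,0,0]},{"dp":[-1.1,0,-4.31],"rot":[0,0,0]}]' >/dev/null
python3 -c "
from h import *
here()"
python3 -m creep '[{"dp":[-0.47,0,-0.77],"rot":[0,0,0]},{"dp":[-1.02,0,-1.49],"rot":[0,0,0]},{"dp":[-1.63,0,-2.15],"rot":[0,0,0]},{"dp":[-2.31,0,-2.74],"rot":[0,0,0]},{"dp":[-3.04,0,-3.26],"rot":[0,0,0]}]' >/dev/null
python3 -c "
from h import *
here()"
```

```text
10.73 press mm [ 20.6  53.8 181.3] F tool [-1.5  1.5  5.2] w 13.4 gf 28.0 rot [-0.     0.    -0.003]
11.15 press mm [ 20.6  23.8 213.8] F tool [0.4 1.8 4.3] w 13.2 gf 26.7 rot [ 0.    -0.001 -0.003]
```

```bash
python3 -m creep '[{"dp":[-0.78,0,-0.45],"rot":[0,0,0]},{"dp":[-1.6,0,-0.82],"rot":[0,0,0]},{"dp":[-2.45,0,-1.1],"rot":[0,0,0]},{"dp":[-3.33,0,-1.3],"rot":[0,0,0]},{"dp":[-4.22,0,-1.41],"rot":[0,0,0]}]' >/dev/null
python3 -c "
from h import *
here()"
python3 -m creep '[{"dp":[-0.9,0,-0.02],"rot":[0,0,0]},{"dp":[-1.8,0,0.05],"rot":[0,0,0]},{"dp":[-2.68,0,0.22],"rot":[0,0,0]},{"dp":[-3.55,0,0.46],"rot":[0,0,0]},{"dp":[-4.39,0,0.8],"rot":[0,0,0]}]' >/dev/null
python3 -c "
from h import *
here()"
```

```text
11.57 press mm [ 20.6 -18.7 227.7] F tool [3.6 2.1 0.6] w 13.8 gf 26.8 rot [ 0.001 -0.001 -0.003]
11.98 press mm [ 20.7 -63.2 219.2] F tool [ 1.4  2.1 -4.8] w 13.5 gf 29.0 rot [ 0.001 -0.    -0.003]
```

```bash
python3 -m creep '[{"dp":[-0.4,0,0.2],"rot":[0,0,0]},{"dp":[-0.8,0,0.41],"rot":[0,0,0]},{"dp":[-1.2,0,0.65],"rot":[0,0,0]},{"dp":[-1.55,0,0.9],"rot":[0,0,0]},{"dp":[-2.1,0,1.3],"rot":[0,0,0]}]' >/dev/null
python3 -c "
from h import *
here()"
python3 -m creep '[{"dp":[0,0,0],"rot":[0,0,0]},{"dp":[0,0,0],"rot":[0,0,0]},{"dp":[0,0,0],"rot":[0,0,0]},{"dp":[0,0,0],"rot":[0,0,0]}]' 4 >/dev/null
python3 -m creep '[{"dp":[0,0,-2],"rot":[0,0,0]},{"dp":[0,0,-5],"rot":[0,0,0]},{"dp":[0,0,-8],"rot":[0,0,0]},{"dp":[0,0,-11],"rot":[0,0,0]},{"dp":[0,0,-12],"rot":[0,0,0]}]' >/dev/null
python3 -c "
from h import *
here(); print(to(W(v,(90,21,300))))
import cv2
cv2.imwrite('pics/p4.png',cv2.resize(np.hstack([arm.grab_frame('side')[100:220,190:310],arm.grab_frame('top')[100:220,190:310]])[:,:,::-1],None,fx=3.2,fy=3.2))"
```

```text
12.4 press mm [ 20.7 -83.4 206.3] F tool [ 1.2  3.4 -3.7] w 13.4 gf 31.3 rot [ 0.001  0.    -0.003]
13.15 press mm [ 21.2 -82.7 330.1] F tool [-0.3  1.   0.2] w 40.2 gf 0.0 rot [ 0.004 -0.002 -0.003]
(array([10.38,  6.84,  3.06]), array([ 0.004, -0.002, -0.003]))
```

View pics/p4.png

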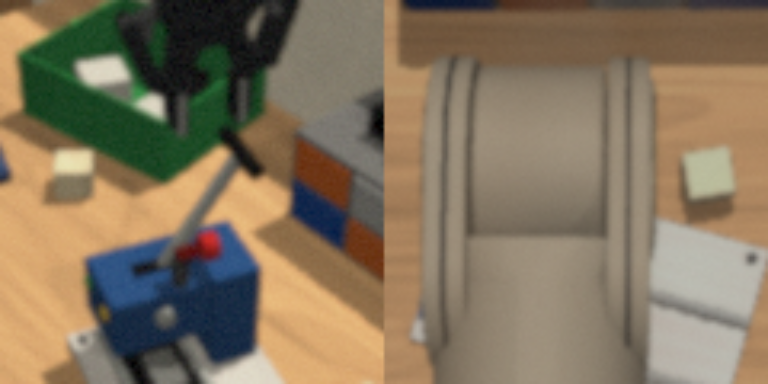

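Side view: the red disc is at crop (210,243), over on the -y side, and the lever is still at rest. I go to the handle, on its +y half to avoid the leaning arm.

```bash
python3 -m creep '[{"dp":[3,2,0],"rot":[0,0,0]},{"dp":[6,4,0],"rot":[0,0,0]},{"dp":[9,6,0],"rot":[0,0,0]},{"dp":[10.4,6.8,0],"rot":[0,0,0]},{"dp":[10.4,6.8,2],"rot":[0,0,0]}]' 5 >/dev/null
python3 -m creep '[{"dp":[0,0,2],"rot":[0,0,0]},{"dp":[0,0,4],"rot":[0,0,0]},{"dp":[0,0,6],"rot":[0,0,0]},{"dp":[0,0,7],"rot":[0,0,0]},{"dp":[0,0,7],"rot":[0,0,0]}]' >/dev/null
python3 -c "
from h import *
here(); print(to(W(v,(90,21,214))))
print('disc expected',proj('side',W(v,(13,-91.4,216))), proj('side',W(v,(13,-25+90*np.cos(2.2),155+90*np.sin(2.2)))))"
```

```text
14.08 press mm [ 86.9  20.4 232.6] F tool [ 0.3 -0.6  0.5] w 50.1 gf 0.0 rot [-0.005  0.003 -0.003]
(array([0.06, 0.32, 1.86]), array([-0.005,  0.003, -0.003]))
disc expected [252.319625   177.37217489] [250.37568774 170.91014934]
```

```bash
python3 -m creep '[{"dp":[0,0.3,0.8],"rot":[0,0,0]},{"dp":[0,0.3,1.5],"rot":[0,0,0]},{"dp":[0,0.3,1.8],"rot":[0,0,0]},{"dp":[0,0.3,1.8],"rot":[0,0,0]}]' >/dev/null
python3 -c "
from h import *
here()"
python3 -m creep '[{"dp":[0,0,0],"rot":[0,0,0]},{"dp":[0,0,0],"rot":[0,0,0]},{"dp":[0,0,0],"rot":[0,0,0]},{"dp":[0,0,0],"rot":[0,0,0]},{"dp":[0,0,0],"rot":[0,0,0]}]' 0.5 50 >/dev/null
python3 -c "
from h import *
here()
for f in np.arange(.6,-.56,-.1): print(round(f,1),'dy',round(16*(np.sin(f)-np.sin(.6)),2),'dz',round(-16*(np.cos(f)-np.cos(.6)),2))"
```

```text
14.42 press mm [ 91.4  20.6 217.6] F tool [ 0.3  0.  -0.2] w 50.3 gf 0.0 rot [-0.001  0.    -0.003]
14.83 press mm [ 91.5  20.8 218.6] F tool [-0.6 -2.9 -4.6] w 14.1 gf 48.8 rot [ 0.    -0.    -0.003]
0.6 dy 0.0 dz -0.0
0.5 dy -1.36 dz -0.84
0.4 dy -2.8 dz -1.53
0.3 dy -4.31 dz -2.08
0.2 dy -5.86 dz -2.48
0.1 dy -7.44 dz -2.71
0.0 dy -9.03 dz -2.79
-0.1 dy -10.63 dz -2.71
-0.2 dy -12.21 dz -2.48
-0.3 dy -13.76 dz -2.08
-0.4 dy -15.26 dz -1.53
-0.5 dy -16.71 dz -0.84
```

The width is 14.1 mm instead of 16, so the grip is about 4 mm too high. I reopen, go lower and regrip.

```bash
python3 -m creep '[{"dp":[0,0,0],"rot":[0,0,0]},{"dp":[0,0,0],"rot":[0,0,0]},{"dp":[0,-0.1,0.3],"rot":[0,0,0]},{"dp":[0,-0.1,0.6],"rot":[0,0,0]},{"dp":[0,-0.1,0.6],"rot":[0,0,0]}]' 4 >/dev/null
python3 -m creep '[{"dp":[0,0,0],"rot":[0,0,0]},{"dp":[0,0,0],"rot":[0,0,0]},{"dp":[0,0,0],"rot":[0,0,0]},{"dp":[0,0,0],"rot":[0,0,0]},{"dp":[0,0,0],"rot":[0,0,0]}]' 0.5 50 >/dev/null
python3 -c "
from h import *
here()"
```

```text
15.67 press mm [ 90.9  20.7 212.2] F tool [0.  3.2 1.4] w 14.5 gf 48.7 rot [ 0.001 -0.    -0.003]
```

```bash
python3 -m creep '[{"dp":[0,-0.67,-0.44],"rot":[0,0,0]},{"dp":[0,-1.36,-0.84],"rot":[0,0,0]},{"dp":[0,-2.07,-1.2],"rot":[0,0,0]},{"dp":[0,-2.8,-1.53],"rot":[0,0,0]},{"dp":[0,-4.31,-2.08],"rot":[0,0,0]}]' >/dev/null
python3 -c "
from h import *
here()"
python3 -m creep '[{"dp":[0,-1.55,-0.4],"rot":[0,0,0]},{"dp":[0,-3.13,-0.63],"rot":[0,0,0]},{"dp":[0,-4.72,-0.71],"rot":[0,0,0]},{"dp":[0,-6.32,-0.63],"rot":[0,0,0]},{"dp":[0,-7.9,-0.4],"rot":[0,0,0]}]' >/dev/null
python3 -c "
from h import *
here()"
```

```text
16.08 press mm [ 49.2  20.5 233.6] F tool [-0.4  6.4  0.6] w 14.5 gf 49.2 rot [ 0.004 -0.    -0.004]
16.5 press mm [-29.8  20.6 238.9] F tool [-0.   7.5 -1.3] w 14.3 gf 50.4 rot [ 0.006 -0.002 -0.004]
```

```bash
python3 -m creep '[{"dp":[0,-0.78,0.18],"rot":[0,0,0]},{"dp":[0,-1.55,0.4],"rot":[0,0,0]},{"dp":[0,-2.31,0.66],"rot":[0,0,0]},{"dp":[0,-3.05,0.95],"rot":[0,0,0]},{"dp":[0,-3.79,1.28],"rot":[0,0,0]}]' >/dev/null
python3 -c "
from h import *
here()"
python3 -m creep '[{"dp":[0,-0.35,0.18],"rot":[0,0,0]},{"dp":[0,-0.7,0.36],"rot":[0,0,0]},{"dp":[0,-0.7,0.36],"rot":[0,0,0]},{"dp":[0,-0.7,0.36],"rot":[0,0,0]}]' >/dev/null
python3 -c "
from h import *
here()"
```

```text
16.92 press mm [-67.8  20.8 225.6] F tool [-0.4 11.   4.8] w 14.3 gf 50.5 rot [ 0.004 -0.002 -0.004]
17.25 press mm [-75.4  21.  221.8] F tool [-2.7  0.6 -7.5] w 14.4 gf 51.8 rot [ 0.002 -0.001 -0.004]
```

```bash
python3 -m creep '[{"dp":[0,-0.15,0.08],"rot":[0,0,0]},{"dp":[0,-0.3,0.16],"rot":[0,0,0]},{"dp":[0,-0.3,0.16],"rot":[0,0,0]},{"dp":[0,-0.3,0.16],"rot":[0,0,0]}]' - 80 >/dev/null
python3 -c "
from h import *
here()"
python3 -m creep '[{"dp":[0,-0.15,0.04],"rot":[0,0,0]},{"dp":[0,-0.3,0.08],"rot":[0,0,0]},{"dp":[0,-0.3,0.08],"rot":[0,0,0]},{"dp":[0,-0.3,0.08],"rot":[0,0,0]}]'  >/dev/null
python3 -c "
from h import *
here()"
```

```text
17.58 press mm [-76.4  21.  221.3] F tool [ -3.7   9.  -11.2] w 13.4 gf 78.0 rot [ 0.006 -0.003 -0.005]
17.92 press mm [-77.  21. 221.] F tool [-1.  20.9 -6.8] w 14.0 gf 78.0 rot [ 0.011 -0.004 -0.006]
```

The force rose to 21 N with almost no travel, at x -77, z 240, which is where the stop should be. I check with a hold and a picture.

```bash
python3 -m creep '[{"dp":[0,-0.1,0.05],"rot":[0,0,0]},{"dp":[0,-0.1,0.05],"rot":[0,0,0]},{"dp":[0,-0.1,0.05],"rot":[0,0,0]},{"dp":[0,-0.1,0.05],"rot":[0,0,0]},{"dp":[0,-0.1,0.05],"rot":[0,0,0]}]'  >/dev/null
python3 -c "
from h import *
here()
import cv2
cv2.imwrite('pics/p5.png',cv2.resize(np.hstack([arm.grab_frame('side')[100:280,190:310],arm.grab_frame('top')[100:280,190:310]])[:,:,::-1],None,fx=3.2,fy=3.2))"
```

```text
18.33 press mm [-77.2  21.  220.9] F tool [-1.8 24.  -6.7] w 13.5 gf 78.2 rot [ 0.013 -0.005 -0.006]
```

View pics/p5.png

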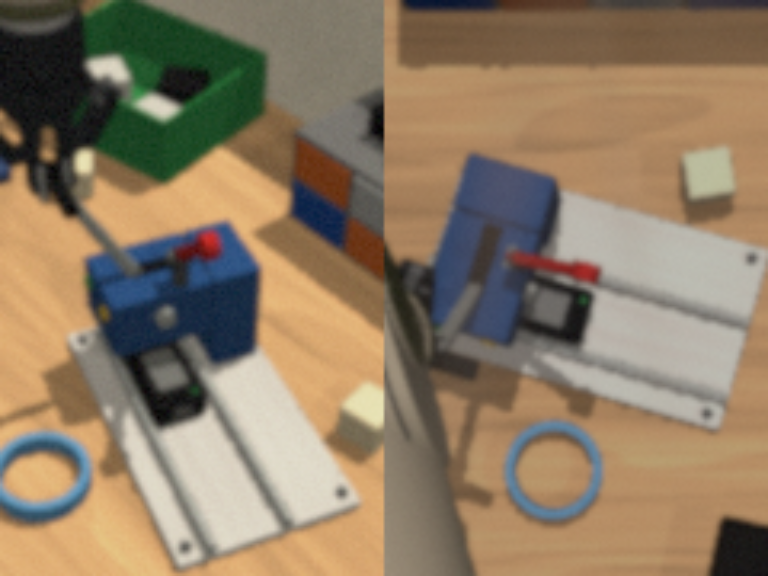

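The lever is pulled forward and held: its handle is in the gripper at crop (55,190). The catch is flipped over with its disc at (208,243), the brick is home under the head, and the bystanders are in place.

```bash
python3 -c "
from cell import arm
print(arm.job_done())"
```

```text
the job is handed in; nothing more can be done
None
```

I slid the brick home against the end stop, flipped the catch fully over, then pulled the lever to its stop. I handed the job in at about 18 s of the 64 s allowed, still gripping the lever, with the nearby bench items in the last picture where they were.

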